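Lift the looped insert out of the centrifuge block

ROBOT

A 6-joint arm with a two-finger parallel gripper is mounted at the origin on the work surface. World frame = base frame: x ahead of the robot, y to its left, z up, the work surface at z = 0. Lengths are in m, angles in rad, forces in N, time in s.
With the tool pointing down it reaches from about 0.325 to 0.85 m from the base axis. Payload 15.5 kg.
Tool frame: the origin (TCP) lies midway between the tips of the shut fingers; the grasp point (between the pads) lies 19 mm behind it; x points along the fingers, z is the direction in which the jaws open and shut, and the axes are right-handed (so a half turn about x gives the same grasp; the last joint's range is limited). The gripper opens to 91 mm and grips with 3 to 60 N. Pads are 32 mm wide; open, the fingers measure 118 mm over their backs; the gripper's body (76 mm by 178 mm) begins 60 mm behind the grasp point.
Start: joints at [-1.304, 0.494, 1.345, -0, 1.302, -0.096], TCP at [0.221, -0.585, 0.214] pointing down, gripper open.
Joint ranges: [-2.91, 2.91], [-0.82, 2.16], [0.22, 2.67], [-1.22, 4.37], [0.12, 2.79], [-3.08, 3.08]. Speed limits (rad/s): [1.89, 1.89, 2.57, 3.01, 3.01, 3.01].

INTERFACE

Orientations are given as a unit quaternion [w, x, y, z].
In Python, from cell import r, grab_frame, camera_params, job, look_for, trace, place_of gives the robot as it stands.
- The arm moves only by the tool carry_out, never from a script. Its argument "moves" is a list that holds one entry, the list of rows, each a list of 7 numbers: the shift along the tool's x, y, z in mm, then the turn, a rotation vector about the tool's x, y, z in rad, then the closure, from -1 (fully open) to 1 (shut), so that 0 is half open. In form: [[[dx, dy, dz, rx, ry, rz, gripper], ...]]. A call has 1 to 5 rows; each row is the pose to reach, as a shift and turn from the pose commanded when the call began, along the tool's axes at that moment; what a row does not reach only later rows make up. A row lasts 1/8 s, in which the tool goes at most 62.5 mm and 10.7 degrees, less where a joint would pass 70% of its speed; a pose out of reach is approached as far as the arm can. A call with a gripper value outside its range is refused whole. The fingers move at their own pace and stop on an object; the grip force is fixed at half the most. Time passes only in rows, so rows that repeat a pose let the fingers close. It gives the time, the measured TCP pose, the force and the opening at its end, in the units of the state.
- r.sense(): the state, without advancing time (a new reading comes with each control period).
- grab_frame(name): name is "side" or "top" or "wrist"; returns (picture, depth): 400x640x3 uint8, red, green, blue; 400x640 float32, m along the optical axis (not along the pixel's ray), 0 where there is no reading.
- camera_params(name): a dict with "fov_y" (degrees; the focal length in pixels is half the picture's height over the tangent of half this angle, whatever the lens; pixels are square), "cx", "cy" (the principal point, pixels), "position" and "rotation" of the camera in the world; the wrist camera has in their place "mount" (4x4, takes a point from camera to tool coordinates, whose origin is the TCP and whose axes are the tool frame's). Camera axes: x right, y down, z forward; pixel columns grow to the right and rows downward; lengths in m; the calibration is good to about 2 mm. A picture is of the moment at which its call begins: read the wrist's pose just before it. camera_params takes no time and is no camera call.
- job.finish_job(): hands the job in, once; it reports no verdict.
Trained networks look in the newest picture that a camera, given by its name, has taken for a name from the list of things; names that differ only in an ending like _2 or _b are one class to them, and where a whole thing is asked for, a point or a joint stands for the part that bears it (a point fixed in the world has none). Each returns a list of dicts, best first, with "p" (0 to 1); they miss things now and then, are a little off and sometimes report something else, mostly with a low value. They report only what shows in the picture. A call takes as long as a camera call. They do not tell look-alikes from the thing itself.
- look_for(camera, name): "at" ([column, row] as shares, 0 to 1, of the picture: columns of its width, rows of its height, amid what is visible of it).
- trace(camera, name): "pixels" (400x640 bool, what is visible of it) and "at" ([column, row] as shares, 0 to 1, of the picture: columns of its width, rows of its height, amid what is visible of it).
- place_of(camera, name): "at" ([column, row] as shares, 0 to 1, of the picture: columns of its width, rows of its height: a listed point, or the origin of a listed thing).
The state is a dict: "t": time; "joint_positions": joint angles; "dq": joint speeds; "joint_efforts": joint torques, N m; "position": TCP position; "tool_rot": TCP orientation; "force": force on the tool from outside, world axes, zero at the start; "moment": the same for the moment, N m; "gripper_width": finger opening in m.
Only numpy, scipy, OpenCV 4.12 (cv2) and the standard library are available. Lean on these libraries where they do the work, as an engineer would, in place of code of your own. Each camera call takes 0.05 s, during which the arm holds its last target.

TASK

Take the lifting hook from its stand, catch with it the wire loop of the looped insert that sits deep in one of the wells of the metal block, and draw the insert out. Set the insert down upright in the steel tray, unhook it, and put the lifting hook back in its stand, upright as it was. Do not touch the insert with the fingers.

Things in the scene. Friction and masses are not known exactly. Their poses are not given: they have to be found in the camera images.
- lifter_grip (a point): Lifting hook: centre of its upright black handle (x 40, y 24, z 71 mm); grip across y. Below it a round guard 86 mm wide, underside 45 mm below this point, rests on the stand. An 8 mm shank runs down the axis; the hook's 8 mm foot (centre line 129 mm below this point) runs 18 mm to +x, where a 6 mm tip rises to 12 mm above it. Open gap: 4 to 15 mm from the axis. A rib on the guard points to +x.
- insert: Looped insert, 0.16 kg: black plastic disc 82 mm wide, 24 mm thick, upright; origin: centre of its underside, z up. A fixed loop of 5 mm steel wire stands on it in its y-z plane (x = 0): opening 39 mm wide, from 24 mm to 61 mm above the origin (46 mm at the shoulders); outer top at 66 mm. The hook enters along x, from either side. The two inserts without a loop are not wanted.
- block: Fixed aluminium block, 114 (x) by 318 (y) by 110 mm tall; origin: centre of its underside. Three round wells, 90 mm wide, 100 mm deep (floor 10 mm above the bench), at y = -102, 0 and 102 mm. Each holds a loose insert; the looped one stands in any of them, within 4 mm of its middle.
- tray: Open steel tray, fixed: 170 (x) by 160 (y) mm, 25 mm tall, walls and floor 4 to 5 mm thick. Origin: centre of its underside, z up.
- stand: The lifting hook's stand, fixed: level steel plate 120 x 120 x 6 mm on four legs, top 105 mm above the bench, with a round hole 64 mm wide in the middle, free below. Origin: on the bench under the hole's centre. Hook and shank hang through the hole, the guard lies on the plate, any way round.
Things that resemble listed ones, but are neither listed nor needed, are in the scene too. What is shaped like the stand but red is not meant.

How it is judged:
On the way, in this order (a step that is already met when the one before it is completed fails the run):
1. the looped insert has been drawn up clear of its well, hanging from the hook, not held by the fingers (height (world z) of insert above 0.112 m and contact force between insert and lifter above 0.3 N), for 0.2 s.
2. the insert stands in the tray, free of the hook (horizontal distance between insert and tray below 0.06 m and height (world z) of insert below 0.015 m and angle between insert's own z axis and vertical below 0.17 rad and contact force between insert and lifter below 0.05 N), for 0.2 s.
At the end, for the whole second after the job is handed in: The looped insert stands upright (within 10 degrees) and still on the floor of the tray, inside its walls (centre within 60 mm of the tray's), and the lifting hook hangs upright (within 10 degrees) in its stand, the guard resting on the plate (horizontal distance between insert and tray below 0.06 m and height (world z) of insert below 0.015 m and angle between each of insert, lifter_grip's own z axis and vertical below 0.17 rad and linear speed of insert below 0.02 m/s and horizontal distance between lifter_grip and stand below 0.03 m and height (world z) of lifter_grip between 0.14 and 0.16 m); the robot touches nothing.
It fails at once if the fingers touch the insert (contact force between the fingers and insert above 0.5 N).
It fails at once if the insert is dropped or flung (linear speed of insert above 0.9 m/s).
It fails at once if the insert is dropped or flung (linear speed of insert above 0.9 m/s).
It also fails if it takes over 62 s, if anything falls off the work surface, if the arm or the gripper's body presses on something with over 40 N, if the wrist force passes 120 N, or if a joint passes its speed limit or range.

## Working session

There is one attempt and no reset: what is moved stays moved. The work goes in short steps, Python scripts to look and compute and a tool call to move; the robot and the scene stay as the last step left them, time stands still between calls to the robot, and variables do not carry over. Pictures are saved under pics/ and viewed, and the job is handed in when it is done.

Besides the shell and the picture viewer there is one more tool, called after "Request:" by a JSON object that holds its "api" and its "payload", one argument or row to a line. carry_out: Moves the arm, as the interface text tells. Its arguments: {"type":"object","properties":{"moves":{"type":"array","items":{"type":"array","items":{"type":"array","items":{"type":"number"}}}}},"required":["moves"]}

```bash
mkdir -p pics; ls; cat > h.py <<'E'
import numpy as np,cv2
from cell import r,grab_frame,camera_params,job,look_for,trace,place_of
from scipy.spatial.transform import Rotation as R
def K(n):
    c=camera_params(n);f=200/np.tan(np.radians(c['fov_y'])/2);return f,c['cx'],c['cy'],c
def cam(n,s=None):
    f,cx,cy,c=K(n)
    if n=='wrist':
        s=s or r.sense();q=s['tool_rot'];T=np.eye(4);T[:3,:3]=R.from_quat([q[1],q[2],q[3],q[0]]).as_matrix();T[:3,3]=s['position'];T=T@np.array(c['mount'])
    else:
        T=np.eye(4);T[:3,:3]=np.array(c['rotation']).reshape(3,3);T[:3,3]=c['position']
    return f,cx,cy,T
def cloud(n,depth,s=None):
    f,cx,cy,T=cam(n,s);v,u=np.mgrid[:400,:640]
    p=np.stack([(u-cx)/f*depth,(v-cy)/f*depth,depth],-1)
    w=p@T[:3,:3].T+T[:3,3];w[depth==0]=np.nan;return w
def proj(n,P,s=None):
    f,cx,cy,T=cam(n,s);p=(np.asarray(P)-T[:3,3])@T[:3,:3];return np.stack([p[...,0]/p[...,2]*f+cx,p[...,1]/p[...,2]*f+cy],-1)
def ray(n,u,v,z,s=None):
    f,cx,cy,T=cam(n,s);d=T[:3,:3]@np.array([(u-cx)/f,(v-cy)/f,1]);o=T[:3,3];return o+d*(z-o[2])/d[2]
E
python3 - <<'E'
from h import *
for n in ['side','top','wrist']:
    print(n,camera_params(n))
    s=r.sense();p,d=grab_frame(n);np.save(f'/tmp/{n}0.npy',d);np.save(f'/tmp/{n}0p.npy',p)
    cv2.imwrite(f'pics/{n}0.png',p[:,:,::-1])
print(r.sense())
E
```

```text
pics
side {'fov_y': 50.77275601404901, 'cx': 323.5839438694006, 'cy': 201.30272066209187, 'position': array([0.26168191, 0.96680177, 0.96073095]), 'rotation': array([ 0.05960728, -0.15557831,  0.89829418, -0.40658323])}
top {'fov_y': 55.9720038411046, 'cx': 320.58228410520763, 'cy': 199.62950907638654, 'position': array([0.47937479, 0.05017606, 1.2471817 ]), 'rotation': array([-0.02765935,  0.71239242, -0.7011002 ,  0.01380247])}
wrist {'fov_y': 61.07206353770551, 'cx': 320.1602384531268, 'cy': 205.3032263599032, 'mount': array([[ 4.38056571e-04, -2.96018033e-01,  9.55182251e-01,
        -1.70787620e-01],
       [-1.60505710e-04, -9.55182351e-01, -2.96017991e-01,
         8.31589485e-02],
       [ 9.99999891e-01, -2.36395791e-05, -4.65936490e-04,
        -7.18166040e-04],
       [ 0.00000000e+00,  0.00000000e+00,  0.00000000e+00,
         1.00000000e+00]])}
{'t': 0.15, 'joint_positions': array([-1.30453678e+00,  4.94042399e-01,  1.34597735e+00,  1.70147304e-05,
        1.30251394e+00, -9.55060085e-02]), 'dq': array([-0.00154433, -0.00194504, -0.0014696 ,  0.00252426,  0.001344  ,
        0.00023979]), 'joint_efforts': array([ 1.65388352e-03, -8.79195356e+01, -3.82054925e+01,  7.04993075e-02,
        5.00075764e-02, -1.05950796e-04]), 'position': array([ 0.22113146, -0.58426079,  0.21347791]), 'tool_rot': array([ 0.58153994,  0.40211367,  0.5820414 , -0.40167612]), 'force': array([-1.0479313 ,  0.2886254 , -0.22748366]), 'moment': array([-0.01861115,  0.02089246,  0.00696581]), 'gripper_width': 0.0912476494244073}
```

Rotation is a quaternion (w,x,y,z).

```bash
sed -i "s/T\[:3,:3\]=np.array(c\['rotation'\]).reshape(3,3)/q=c['rotation'];T[:3,:3]=R.from_quat([q[1],q[2],q[3],q[0]]).as_matrix()/" h.py
python3 - <<'E'
from h import *
for n in ['side','top']:
    d=np.load(f'/tmp/{n}0.npy');w=cloud(n,d)
    print(n,[np.round(w[y,x],3) for y,x in [(200,320),(300,320),(100,100),(380,600)]])
E
```

```text
side [array([0.575, 0.048, 0.108]), array([0.477, 0.321, 0.001]), array([1.283, 0.078, 0.324]), array([-0.22 ,  0.306, -0.002])]
top [array([ 0.551,  0.077, -0.   ]), array([0.273, 0.068, 0.239]), array([0.881, 0.833, 0.001]), array([ 0.322, -0.232,  0.845])]
```

View pics/side0.png

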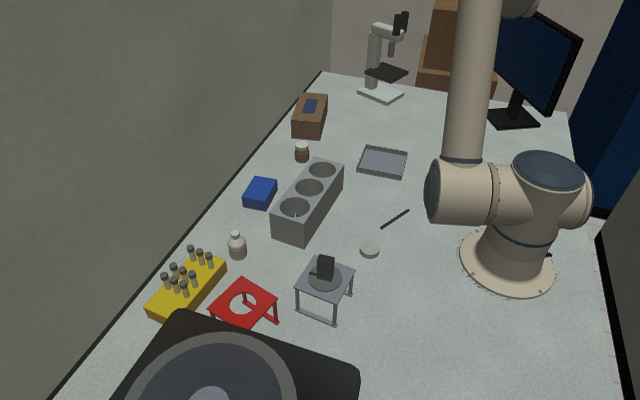

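View pics/top0.png

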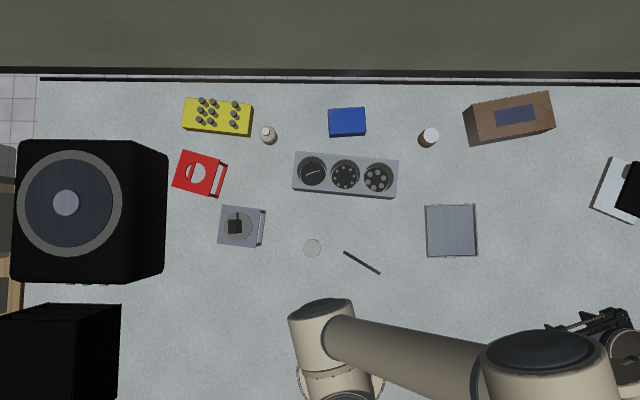

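View pics/wrist0.png

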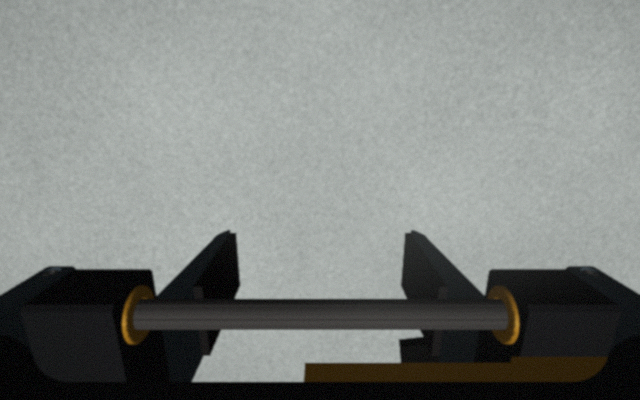

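The looped insert should be in the left well at top px (312,171): it shows one straight bright line, the loop edge-on. The wells at (345,175) and (378,178) show dotted discs. The hook's stand is the grey one at (241,226), not the red one at (199,173). The tray is at (451,231). I'll enlarge to confirm.

```bash
python3 - <<'E'
from h import *
p=np.load('/tmp/top0p.npy')
a=cv2.resize(p[145:205,285:405],None,fx=6,fy=6,interpolation=3);b=cv2.resize(p[195:255,210:330],None,fx=6,fy=6,interpolation=3)
cv2.imwrite('pics/c0.png',np.vstack([a[:300],b[:300]])[:,:,::-1])
d=np.load('/tmp/top0.npy');w=cloud('top',d)
ds=np.load('/tmp/side0.npy');ws=cloud('side',ds)
def rect(W,x0,x1,y0,y1,z0,z1,nm):
    m=(W[...,0]>x0)&(W[...,0]<x1)&(W[...,1]>y0)&(W[...,1]<y1)&(W[...,2]>z0)&(W[...,2]<z1)
    q=W[m]; c,sz,an=cv2.minAreaRect((q[:,:2]*1000).astype(np.float32)); print(nm,len(q),np.round(c,1),np.round(sz,1),an,'z',np.nanmedian(q[:,2])); return q
for n,u,v in [('block',345,160),('stand',222,235),('tray',451,231),('handle',236,224),('well',312,171)]:
    print(n,w[v,u])
def near(u,v,W=w): return W[v,u]
for W,nn in [(w,'top'),(ws,'side')]:
    b=w[160,345]; rect(W,b[0]-.2,b[0]+.15,-.3,.4,.1,.12,nn+'block')
    s=w[235,222]; rect(W,s[0]-.12,s[0]+.16,s[1]-.2,s[1]+.1,.098,.109,nn+'stand')
    rect(W,s[0]-.12,s[0]+.16,s[1]-.2,s[1]+.1,.16,.2,nn+'handle')
    g=rect(W,s[0]-.12,s[0]+.16,s[1]-.2,s[1]+.1,.111,.135,nn+'guard')
    t=w[231,451]; rect(W,t[0]-.14,t[0]+.14,t[1]-.14,t[1]+.14,.018,.03,nn+'tray')
for n in ['lifter_grip','insert','block','tray','stand']:
    for c in ['top','side']:
        grab_frame(c)
        for z in place_of(c,n)[:3]: print(n,c,z['p'],np.array(z['at'])*[640,400])
E
```

```text
block [ 6.71467162e-01 -2.11134971e-04  8.83198036e-02]
stand [0.43400243 0.37080938 0.10552205]
tray [ 0.45598519 -0.35278409  0.00545201]
handle [0.46878094 0.3110028  0.1795634 ]
well [0.64327042 0.10401812 0.03241796]
topblock 2657 [579.2 134.6] [560.3 343.4] 73.47724151611328 z 0.10896645434535346
topstand 1262 [497.9 368.5] [220.6 179.4] 83.70437622070312 z 0.10503316906392668
tophandle 139 [462.9 322.4] [39.8 23.6] 2.1142687797546387 z 0.18001330551375783
topguard 179 [462.9 321.1] [81.  86.1] 60.32399368286133 z 0.11232919693647614
toptray 315 [ 459.  -348.5] [170.  161.8] 2.485917806625366 z 0.02402438085752534
sideblock 2145 [582.2 133.6] [560. 347.] 74.48654174804688 z 0.10849246441536942
sidestand 1495 [498.9 369.4] [219.3 179.1] 83.86339569091797 z 0.10488152580198329
sidehandle 213 [463.9 325.3] [39.6 26.8] 3.126613140106201 z 0.1787836625158905
sideguard 193 [464.  332.7] [82.1 71.8] 6.368232250213623 z 0.11359174752047585
sidetray 243 [ 461.9 -348.6] [170.1 170.7] 2.5908865928649902 z 0.022756253845629515
lifter_grip top 0.74 [232.128 225.4  ]
lifter_grip side 0.73 [323.712 266.12 ]
insert top 0.57 [313.728 176.08 ]
block top 0.88 [342.784 178.   ]
block side 0.68 [324.8 269.4]
block side 0.6 [309.504 208.6  ]
tray top 0.97 [447.68 229.4 ]
tray side 0.77 [382.4  164.68]
stand top 0.77 [246.72 223.48]
stand top 0.56 [205.504 177.2  ]
stand side 0.89 [326.72 301.88]
stand side 0.84 [250.688 327.6  ]
stand side 0.36 [380.8 162.8]
```

View pics/c0.png

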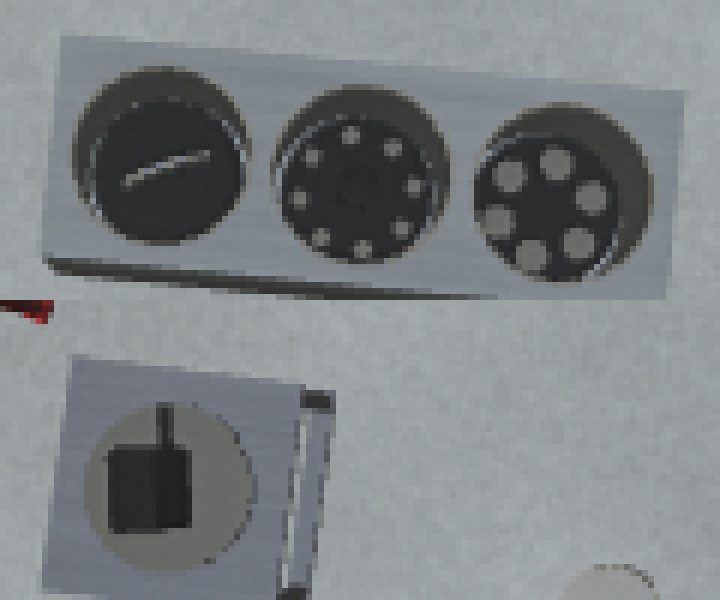

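```bash
cat >> h.py <<'E'
def toolR(s): q=s['tool_rot'];return R.from_quat([q[1],q[2],q[3],q[0]])
def down(yaw): # tool x down, tool z = horizontal at angle yaw
    x=np.array([0,0,-1.]);z=np.array([np.cos(yaw),np.sin(yaw),0]);return R.from_matrix(np.stack([x,np.cross(z,x),z],1))
def delta(pos,yaw,s=None):
    s=s or r.sense();A=toolR(s);d=A.inv().apply(np.array(pos)-s['position'])*1000
    rv=(A.inv()*down(yaw)).as_rotvec();return np.round(d,1),np.round(rv,4)
E
python3 - <<'E'
from h import *
s=r.sense();print(np.round(toolR(s).as_matrix(),3))
w=cloud('top',np.load('/tmp/top0.npy'))
# block
m=(w[...,2]>.1)&(w[...,2]<.116)&(w[...,0]>.5)&(w[...,0]<.75)&(w[...,1]>-.2)&(w[...,1]<.25)
q=w[m];print('block',cv2.minAreaRect((q[:,:2]*1000).astype(np.float32)))
m=(w[...,2]>.098)&(w[...,2]<.109)&(w[...,0]>.38)&(w[...,0]<.54)&(w[...,1]>.2)&(w[...,1]<.4)
q=w[m];print('stand',cv2.minAreaRect((q[:,:2]*1000).astype(np.float32)))
g=(w[...,2]>.108)&(w[...,2]<.122)&(w[...,0]>.4)&(w[...,0]<.54)&(w[...,1]>.24)&(w[...,1]<.4)
print('guard',cv2.minAreaRect((w[g][:,:2]*1000).astype(np.float32)),cv2.minEnclosingCircle((w[g][:,:2]*1000).astype(np.float32)))
# loop
p=np.load('/tmp/top0p.npy').astype(int).sum(2)
for v in range(163,180): print(v,[ (int(round(w[v,u,2]*1000)),p[v,u]) if p[v,u]>200 else 0 for u in range(303,323)])
E
```

```text
[[-0.     0.935  0.354]
 [ 0.     0.354 -0.935]
 [-1.    -0.    -0.   ]]
block ((626.7429809570312, 0.9352874755859375), (318.087158203125, 114.44503784179688), 85.45521545410156)
stand ((462.8218078613281, 322.5181884765625), (121.50011444091797, 119.83135986328125), 83.7961654663086)
guard ((460.5365295410156, 319.05865478515625), (113.38594055175781, 112.8986587524414), 83.35302734375) ((461.37548828125, 319.5471496582031), 71.52623748779297)
163 [0, 0, 0, 0, 0, 0, 0, 0, 0, 0, 0, 0, 0, 0, 0, 0, 0, (11, np.int64(221)), 0, 0]
164 [0, (13, np.int64(212)), 0, 0, 0, 0, 0, 0, 0, 0, 0, 0, 0, 0, 0, 0, 0, 0, (7, np.int64(207)), 0]
165 [0, 0, 0, 0, 0, 0, 0, 0, 0, 0, 0, 0, 0, 0, 0, 0, 0, 0, 0, (17, np.int64(341))]
166 [0, 0, 0, 0, 0, 0, 0, 0, 0, 0, 0, 0, 0, 0, 0, 0, 0, 0, 0, (34, np.int64(203))]
167 [0, 0, 0, 0, 0, 0, 0, 0, 0, 0, 0, 0, 0, 0, 0, 0, 0, 0, 0, 0]
168 [0, 0, 0, 0, 0, 0, 0, 0, 0, 0, 0, 0, 0, 0, 0, 0, 0, 0, 0, 0]
169 [0, 0, 0, 0, 0, 0, 0, 0, 0, 0, 0, 0, 0, 0, 0, 0, 0, 0, 0, 0]
170 [0, 0, 0, 0, 0, 0, 0, 0, 0, 0, 0, 0, 0, 0, 0, (65, np.int64(237)), (56, np.int64(320)), 0, 0, 0]
171 [0, 0, 0, 0, 0, 0, 0, 0, 0, 0, (75, np.int64(281)), (74, np.int64(375)), (74, np.int64(371)), (67, np.int64(312)), (67, np.int64(293)), (63, np.int64(225)), (61, np.int64(212)), 0, 0, 0]
172 [0, 0, 0, 0, 0, 0, 0, (74, np.int64(207)), (76, np.int64(363)), (74, np.int64(380)), (73, np.int64(385)), (76, np.int64(232)), 0, 0, 0, 0, 0, 0, 0, 0]Traceback (most recent call last):
  File "<stdin>", line 13, in <module>
ValueError: cannot convert float NaN to integer
```

```bash
python3 - <<'E'
from h import *
print(delta([.552,.103,.22],-np.pi/2))
E
```

```text
(array([  -6.1,  552.7, -525.9]), array([ 0.3618, -0.    ,  0.    ]))
```

Request:
{"api": "carry_out", "payload": {
  "moves": [
    [[0,42,-40,0,0,0,-1],[0,84,-80,0,0,0,-1],[-3,126,-120,0,0,0,-1],[-5,168,-160,0,0,0,-1],[-6,210,-200,0,0,0,-1]]
  ]
}}

```text
t: 1.78
position: [0.3474, -0.3216, 0.2202]
tool_rot: [0.582, 0.402, 0.581, -0.402]
force: [1.5, -0.3, -0.1]
gripper_width: 0.091
```

Request:
{"api": "carry_out", "payload": {
  "moves": [
    [[0,43,-41,0.072,0,0,-1],[0,86,-82,0.144,0,0,-1],[0,129,-123,0.217,0,0,-1],[0,172,-164,0.29,0,0,-1],[0,215,-205,0.362,0,0,-1]]
  ]
}}

```text
t: 2.4
position: [0.4761, -0.0535, 0.2202]
tool_rot: [0.5, 0.501, 0.499, -0.501]
force: [1.7, -0.7, 0.5]
gripper_width: 0.0907
```

```bash
python3 - <<'E'
from h import *
print(r.sense()['t'],r.sense()['position'],delta([.552,.103,.22],-np.pi/2))
E
```

```text
2.4 [ 0.47608897 -0.05347013  0.22020132] (array([   0.2,   75.5, -156.7]), array([-0.0026,  0.0002, -0.0007]))
```

Request:
{"api": "carry_out", "payload": {
  "moves": [
    [[0,22,-45,0,0,0,-1],[0,44,-90,0,0,0,-1],[0,66,-135,0,0,0,-1],[0,75,-157,0,0,0,-1],[0,75,-157,0,0,0,-1]]
  ]
}}

```text
t: 3.02
position: [0.5507, 0.1031, 0.2197]
tool_rot: [0.5, 0.5, 0.5, -0.499]
force: [0.4, -0.6, -0.1]
gripper_width: 0.0914
```

```bash
python3 - <<'E'
from h import *
s=r.sense();p,d=grab_frame('wrist');np.savez('/tmp/w1.npz',p=p,d=d,s=s,allow_pickle=True);cv2.imwrite('pics/w1.png',p[:,:,::-1])
print(s['position'],s['tool_rot'],s['t'])
w=cloud('wrist',d,s)
c=np.array([.635,.103])
rr=np.hypot(w[...,0]-c[0],w[...,1]-c[1])
m=(rr<.036)&(w[...,2]>.045)&(w[...,2]<.09)
q=w[m];print(len(q),q.min(0),q.max(0))
rect=cv2.minAreaRect((q[:,:2]*1000).astype(np.float32));print(rect)
mm=q[:,:2].mean(0);e=np.linalg.svd(q[:,:2]-mm,full_matrices=False)[2][0];print('mean',mm,'line dir',np.degrees(np.arctan2(e[1],e[0])))
m=(rr<.06)&(w[...,2]>.028)&(w[...,2]<.04)
print('disc',m.sum(),np.nanmedian(w[m][:,2]),cv2.minEnclosingCircle((w[m][:,:2]*1000).astype(np.float32)))
E
```

```text
[0.55074093 0.10307437 0.2197263 ] [ 0.50046196  0.4995698   0.5004962  -0.49947111] 3.025
296 [0.62483915 0.07965564 0.05837667] [0.64363399 0.12544512 0.07747339]
((634.1925659179688, 102.39263916015625), (4.978572368621826, 48.492431640625), 19.456314086914062)
mean [0.63428063 0.10215826] line dir 109.5836067172695
disc 5568 0.034069886946022504 ((634.2561645507812, 102.4145278930664), 45.18419647216797)
```

View pics/w1.png

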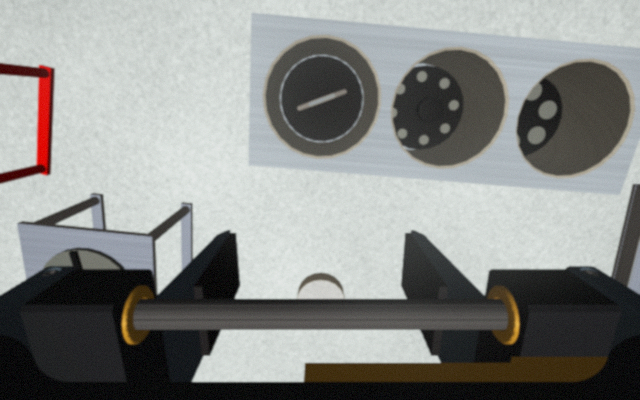

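The picture confirms it: the loop is in the left well at px (322,99), edge-on, and the other two inserts have only dots. Loop centre is (634,102), plane normal at 19.5°. Next I'll look at the handle.

```bash
python3 - <<'E'
from h import *
print(delta([.39,.3225,.27],-np.pi/2))
E
```

```text
(array([ -50.3, -160.1, -220.7]), array([0.001 , 0.0002, 0.0003]))
```

Request:
{"api": "carry_out", "payload": {
  "moves": [
    [[-15,-34,-46,0,0,0,-1],[-30,-68,-92,0,0,0,-1],[-45,-102,-138,0,0,0,-1],[-50,-136,-184,0,0,0,-1],[-50,-160,-221,0,0,0,-1]]
  ]
}}

```text
t: 3.7
position: [0.3892, 0.3232, 0.2706]
tool_rot: [0.5, 0.501, 0.5, -0.5]
force: [0.8, 0.4, 0.6]
gripper_width: 0.0914
```

Request:
{"api": "carry_out", "payload": {
  "moves": [
    [[0,0,0,0,0,0,-1]]
  ]
}}

```text
t: 3.82
position: [0.389, 0.3236, 0.2701]
tool_rot: [0.5, 0.5, 0.501, -0.499]
force: [0.2, -1.4, 0.4]
gripper_width: 0.0912
```

```bash
python3 - <<'E'
from h import *
s=r.sense();p,d=grab_frame('wrist');cv2.imwrite('pics/w2.png',p[:,:,::-1])
print(s['position'],s['tool_rot'],s['t'])
w=cloud('wrist',d,s)
c=np.array([.463,.323]);rr=np.hypot(w[...,0]-c[0],w[...,1]-c[1])
for a,b,R0 in [(.172,.195,.04),(.108,.13,.05)]:
    m=(rr<R0)&(w[...,2]>a)&(w[...,2]<b);q=w[m];print(len(q),np.median(q[:,2]),cv2.minAreaRect((q[:,:2]*1000).astype(np.float32)),cv2.minEnclosingCircle((q[:,:2]*1000).astype(np.float32)))
m=(w[...,2]>.098)&(w[...,2]<.109)&(rr<.1);print('stand',cv2.minAreaRect((w[m][:,:2]*1000).astype(np.float32)))
E
```

```text
[0.38899834 0.32355408 0.27011872] [ 0.50047031  0.49951126  0.50061384 -0.4994034 ] 3.825
1747 0.18078879200030523 ((461.6494140625, 323.2033996582031), (40.056583404541016, 24.020713806152344), 3.6562254428863525) ((461.60809326171875, 323.20574951171875), 21.975679397583008)
4951 0.1101055267895738 ((461.67694091796875, 323.4002685546875), (85.15873718261719, 85.19935607910156), 5.1517438888549805) ((461.5810241699219, 323.1885986328125), 42.91743087768555)
stand ((462.0377502441406, 322.1958312988281), (120.29962921142578, 120.56373596191406), 83.92806243896484)
```

View pics/w2.png

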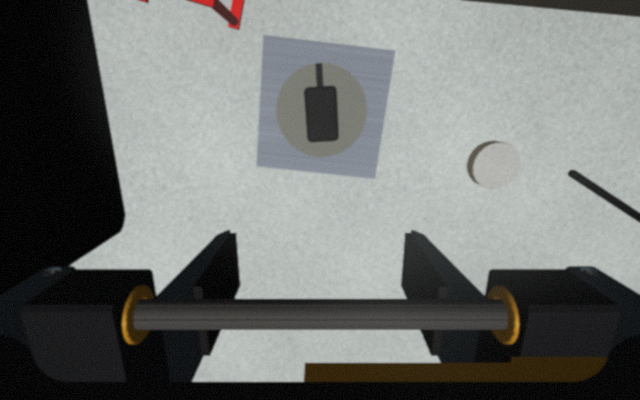

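Handle centre is (461.6,323.2) at px (320,114), yaw 3.7°, with the rib pointing to world +x. Size 40×24 matches. Before descending I'll check the clearance to the black machine on the left.

```bash
python3 - <<'E'
from h import *
for n in ['top','side']:
    w=cloud(n,np.load(f'/tmp/{n}0.npy'))
    m=(w[...,2]>.2)&(w[...,0]>.36)&(w[...,0]<.56)&(w[...,1]>.34)
    print(n,m.sum(),w[m][:,1].min() if m.any() else None, w[m][:,2].max())
y=np.radians(3.66-90)
print(delta([.4616,.3232,.215],y),delta([.4616,.3232,.132],y))
E
```

```text
top 10163 0.5780282745484422 0.2881287738873022
side 7160 0.5869595478708838 0.26186359670685233
(array([55.1, 71.6, -0.6]), array([-0.0627,  0.0002, -0.0002])) (array([138.1,  71.6,  -0.6]), array([-0.0627,  0.0002, -0.0002]))
```

Request:
{"api": "carry_out", "payload": {
  "moves": [
    [[0,36,0,-0.03,0,0,-1],[20,72,-0.5,-0.063,0,0,-1],[60,72,-0.5,-0.063,0,0,-1],[105,72,-0.5,-0.063,0,0,-1],[138,72,-0.5,-0.063,0,0,-1]]
  ]
}}

```text
t: 4.5
position: [0.4629, 0.3209, 0.1301]
tool_rot: [0.515, 0.484, 0.515, -0.485]
force: [1.0, -0.5, -0.4]
gripper_width: 0.0911
```

Request:
{"api": "carry_out", "payload": {
  "moves": [
    [[0,0,0,0,0,0,-1],[0,0,0,0,0,0,-1]]
  ]
}}

```text
t: 4.75
position: [0.4635, 0.3226, 0.1332]
tool_rot: [0.515, 0.485, 0.515, -0.484]
force: [0.2, -0.0, 0.0]
gripper_width: 0.0911
```

```bash
python3 - <<'E'
from h import *
print(r.sense()['position'],r.sense()['force'],delta([.4616,.3232,.132],np.radians(3.66-90)))
E
```

```text
[0.46352407 0.32263243 0.13319053] [ 0.15031197 -0.01793129  0.04630719] (array([ 1.2, -1.9, -0.7]), array([-0.0022, -0.0005, -0.0012]))
```

Now the grip, then a small lift as a check.

Request:
{"api": "carry_out", "payload": {
  "moves": [
    [[0,-2,-0.5,0,0,0,1],[0,-2,-0.5,0,0,0,1],[0,-2,-0.5,0,0,0,1],[0,-2,-0.5,0,0,0,1],[0,-2,-0.5,0,0,0,1]]
  ]
}}

```text
t: 5.38
position: [0.4604, 0.3236, 0.1319]
tool_rot: [0.515, 0.484, 0.515, -0.484]
force: [-0.8, 0.1, 0.3]
gripper_width: 0.0438
```

Request:
{"api": "carry_out", "payload": {
  "moves": [
    [[0,0,0,0,0,0,1],[0,0,0,0,0,0,1],[0,0,0,0,0,0,1],[-10,0,0,0,0,0,1],[-30,0,0,0,0,0,1]]
  ]
}}

```text
t: 6.0
position: [0.46, 0.3233, 0.1622]
tool_rot: [0.515, 0.484, 0.516, -0.485]
force: [-0.8, 0.4, -1.1]
gripper_width: 0.0239
```

Request:
{"api": "carry_out", "payload": {
  "moves": [
    [[-30,0,0,0,0,0,1],[-65,0,0,0,0,0,1],[-95,0,0,0,0,0,1],[-105,0,0,0,0,0,1],[-105,0,0,0,0,0,1]]
  ]
}}

```text
t: 6.62
position: [0.4604, 0.3236, 0.267]
tool_rot: [0.516, 0.484, 0.515, -0.484]
force: [0.3, -0.5, -2.3]
gripper_width: 0.0239
```

```bash
python3 - <<'E'
from h import *
print(r.sense()['position'],delta([.6059,.0923,.267],np.radians(19.5-90)))
s=r.sense()
for n in ['wrist','side']:
  p,d=grab_frame(n);cv2.imwrite(f'pics/{n}3.png',p[:,:,::-1])
E
```

```text
[0.46042054 0.32356087 0.26699191] (array([  0. , 130.7, 239.9]), array([-2.775e-01, -1.000e-04, -5.000e-04]))
```

View pics/wrist3.png

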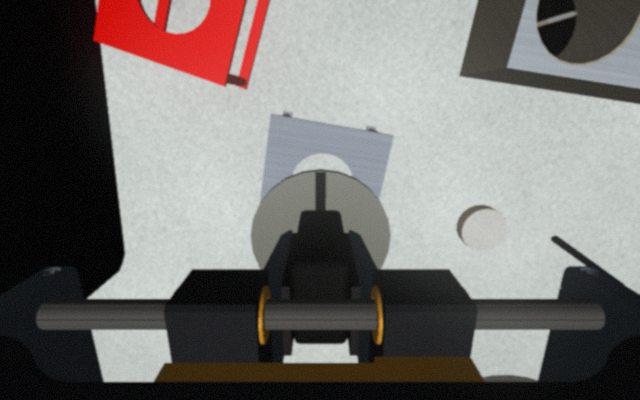

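View pics/side3.png

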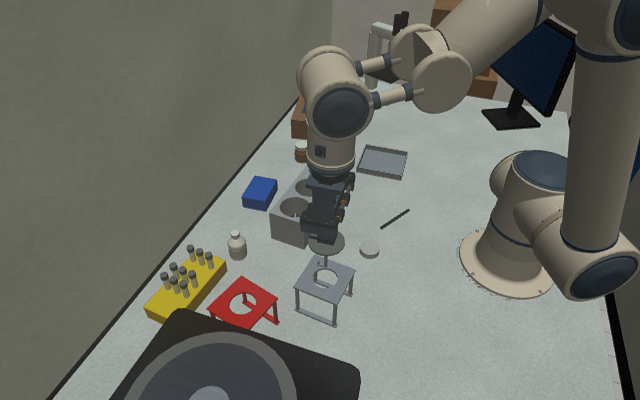

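Request:
{"api": "carry_out", "payload": {
  "moves": [
    [[0,27,50,-0.05,0,0,1],[0,54,100,-0.11,0,0,1],[0,81,150,-0.17,0,0,1],[0,108,198,-0.23,0,0,1],[0,131,240,-0.277,0,0,1]]
  ]
}}

```text
t: 7.35
position: [0.6066, 0.0903, 0.2654]
tool_rot: [0.577, 0.407, 0.578, -0.408]
force: [0.4, 1.0, -0.9]
gripper_width: 0.0238
```

Request:
{"api": "carry_out", "payload": {
  "moves": [
    [[0,0,0,0,0,0,1],[0,0,0,0,0,0,1]]
  ]
}}

```text
t: 7.6
position: [0.6056, 0.0923, 0.2657]
tool_rot: [0.577, 0.408, 0.578, -0.409]
force: [-1.1, -0.6, -1.2]
gripper_width: 0.0241
```

```bash
python3 - <<'E'
from h import *
s=r.sense();print(s['position'],delta([.6059,.0923,.267],np.radians(19.5-90),s))
p,d=grab_frame('wrist');cv2.imwrite('pics/wrist4.png',p[:,:,::-1])
w=cloud('wrist',d,s);t=toolR(s).inv().apply((w-s['position']).reshape(-1,3)).reshape(w.shape)*1000
v,u=np.mgrid[:400,:640]
# guard region: tool x ~ 17..30 
m=(t[...,0]>15)&(t[...,0]<30)&(np.hypot(t[...,1],t[...,2])<60)
q=t[m];print(m.sum(),np.median(q[:,0]),q.min(0),q.max(0))
h=cv2.convexHull(q[:,1:].astype(np.float32))[:,0]
from scipy.optimize import least_squares
out=h[np.hypot(*(h).T)>36]
print(least_squares(lambda c:np.hypot(out[:,0]-c[0],out[:,1]-c[1])-43,[0,0],loss='soft_l1').x,len(out),out.round(0).tolist())
for n in ['top','side']:
  p,d=grab_frame(n);cv2.imwrite(f'pics/{n}4.png',p[:,:,::-1])
E
```

```text
[0.60556432 0.0923405  0.26572973] (array([-1.3,  0.3,  0.1]), array([-0.0013, -0.0009,  0.002 ]))
7284 21.815679398389804 [ 15.01823514 -19.32170305 -43.33178761] [28.94567882 44.65878356 42.15764927]
[ 1.40966215 -0.55294296] 53 [[45.0, -1.0], [44.0, 5.0], [44.0, 7.0], [43.0, 10.0], [43.0, 12.0], [40.0, 19.0], [40.0, 20.0], [39.0, 20.0], [36.0, 24.0], [33.0, 29.0], [26.0, 34.0], [25.0, 35.0], [23.0, 36.0], [22.0, 37.0], [16.0, 40.0], [15.0, 40.0], [11.0, 41.0], [7.0, 42.0], [5.0, 42.0], [2.0, 42.0], [-4.0, 42.0], [-8.0, 42.0], [-11.0, 41.0], [-17.0, 38.0], [-19.0, 37.0], [-19.0, 37.0], [-19.0, -38.0], [-17.0, -39.0], [-14.0, -41.0], [-7.0, -43.0], [-2.0, -43.0], [1.0, -43.0], [6.0, -43.0], [7.0, -43.0], [10.0, -42.0], [12.0, -42.0], [15.0, -41.0], [17.0, -40.0], [21.0, -38.0], [24.0, -37.0], [26.0, -36.0], [29.0, -33.0], [30.0, -32.0], [33.0, -30.0], [34.0, -28.0], [36.0, -25.0], [39.0, -22.0], [39.0, -21.0], [40.0, -21.0], [40.0, -19.0], [41.0, -16.0], [42.0, -15.0], [43.0, -11.0]]
```

View pics/wrist4.png

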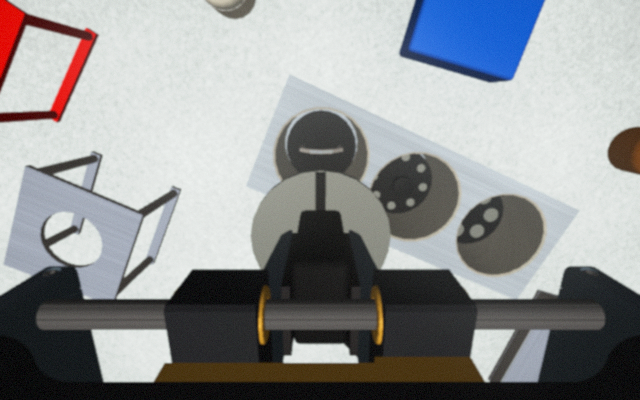

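View pics/top4.png

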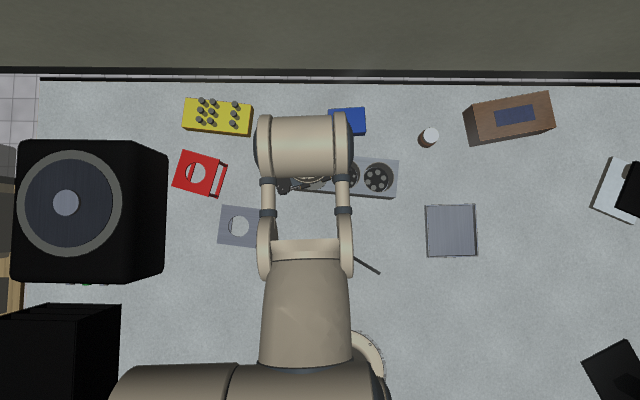

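View pics/side4.png

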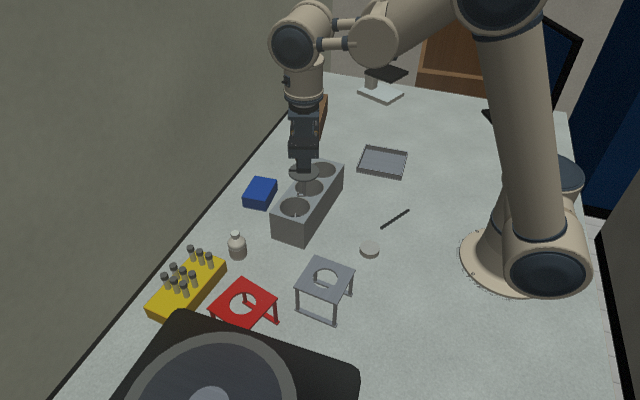

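The hook is held upright, and the loop (px 322,151) is square to the rib (col 320). The axis sits 1.4 mm ahead of the TCP. Descending beside the loop.

Request:
{"api": "carry_out", "payload": {
  "moves": [
    [[25,-1,0.5,0,0,0,1],[50,-1,0.5,0,0,0,1],[75,-1,0.5,0,0,0,1],[95,-1,0.5,0,0,0,1],[105,-1,0.5,0,0,0,1]]
  ]
}}

```text
t: 8.38
position: [0.6047, 0.0922, 0.161]
tool_rot: [0.577, 0.408, 0.578, -0.408]
force: [0.7, -0.3, -1.8]
gripper_width: 0.024
```

Request:
{"api": "carry_out", "payload": {
  "moves": [
    [[0,0,0,0,0,0,1],[0,0,0,0,0,0,1]]
  ]
}}

```text
t: 8.62
position: [0.6058, 0.0917, 0.1628]
tool_rot: [0.578, 0.408, 0.577, -0.408]
force: [0.0, 0.2, -0.8]
gripper_width: 0.0235
```

Request:
{"api": "carry_out", "payload": {
  "moves": [
    [[3,0,0,0,0,0,1],[3,7,0,0,0,0,1],[3,14,0,0,0,0,1],[3,19.5,0,0,0,0,1],[3,19.5,0,0,0,0,1]]
  ]
}}

```text
t: 9.25
position: [0.6242, 0.0981, 0.1588]
tool_rot: [0.577, 0.408, 0.577, -0.408]
force: [-0.2, 1.0, -1.4]
gripper_width: 0.0241
```

Request:
{"api": "carry_out", "payload": {
  "moves": [
    [[-6,0,0,0,0,0,1],[-12,0,0,0,0,0,1],[-18,0,0,0,0,0,1],[-24,0,0,0,0,0,1],[-30,0,0,0,0,0,1]]
  ]
}}

```text
t: 9.88
position: [0.6237, 0.0979, 0.1893]
tool_rot: [0.577, 0.408, 0.577, -0.408]
force: [-0.9, -0.3, -2.5]
gripper_width: 0.0242
```

Request:
{"api": "carry_out", "payload": {
  "moves": [
    [[-3,0,0,0,0,0,1],[-6,0,0,0,0,0,1],[-9,0,0,0,0,0,1],[-12,0,0,0,0,0,1],[-12,0,0,0,0,0,1]]
  ]
}}

```text
t: 10.5
position: [0.6239, 0.098, 0.2011]
tool_rot: [0.577, 0.408, 0.577, -0.408]
force: [0.2, -0.2, -3.7]
gripper_width: 0.024
```

Request:
{"api": "carry_out", "payload": {
  "moves": [
    [[-10,0,0,0,0,0,1],[-22,0,0,0,0,0,1],[-34,0,0,0,0,0,1],[-46,0,0,0,0,0,1],[-56,0,0,0,0,0,1]]
  ]
}}

```text
t: 11.12
position: [0.624, 0.0979, 0.258]
tool_rot: [0.578, 0.408, 0.577, -0.408]
force: [-0.6, 0.1, -3.6]
gripper_width: 0.0236
```

Request:
{"api": "carry_out", "payload": {
  "moves": [
    [[-12,0,0,0,0,0,1],[-26,0,0,0,0,0,1],[-40,0,0,0,0,0,1],[-52,0,0,0,0,0,1],[-62,0,0,0,0,0,1]]
  ]
}}

```text
t: 11.75
position: [0.6239, 0.0979, 0.3198]
tool_rot: [0.577, 0.408, 0.577, -0.408]
force: [0.3, -0.1, -3.3]
gripper_width: 0.0241
```

Request:
{"api": "carry_out", "payload": {
  "moves": [
    [[-5,0,0,0,0,0,1],[-5,0,0,0,0,0,1],[-5,0,0,0,0,0,1]]
  ]
}}

```text
t: 12.12
position: [0.6236, 0.0979, 0.3234]
tool_rot: [0.577, 0.408, 0.578, -0.408]
force: [0.3, -0.0, -2.9]
gripper_width: 0.024
```

```bash
python3 - <<'E'
from h import *
s=r.sense();print(s['position'],s['force'],s['t'])
a=[]
for n in ['side','top','wrist']:
  p,d=grab_frame(n);cv2.imwrite(f'pics/{n}5.png',p[:,:,::-1]);a.append(p)
cv2.imwrite('pics/c5.png',np.vstack([cv2.resize(a[0][80:260,210:420],None,fx=2.5,fy=2.5,interpolation=3)])[:,:,::-1])
E
```

```text
[0.62359763 0.09791702 0.32342549] [ 0.29199907 -0.01957435 -2.93856917] 12.125
```

View pics/c5.png

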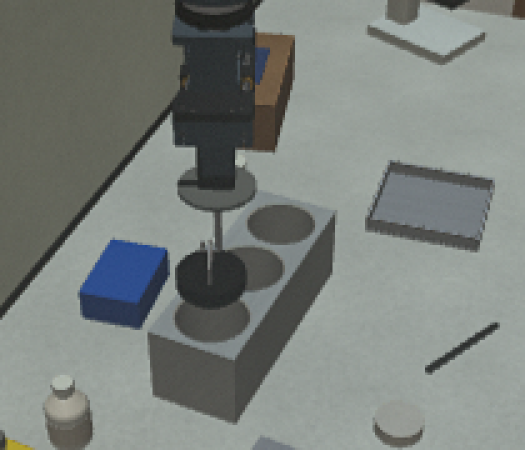

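View pics/wrist5.png

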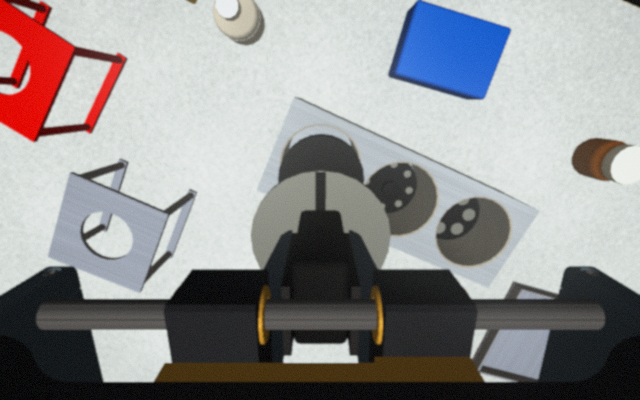

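The insert hangs level and clear of the block, its disc at crop px (211,277). Now moving gently to the tray.

```bash
python3 - <<'E'
from h import *
print(delta([.4496,-.3522,.3234],np.radians(19.5-90)), r.sense()['joint_positions'])
E
```

```text
(array([ 3.000e-01, -3.142e+02,  3.664e+02]), array([-0.0005, -0.0002,  0.0006])) [ 6.12012403e-02  4.25353521e-01  1.16142099e+00 -4.44646049e-06
  1.55548722e+00  1.29216332e+00]
```

Request:
{"api": "carry_out", "payload": {
  "moves": [
    [[0,-3,4,0,0,0,1],[0,-9,11,0,0,0,1],[0,-19,22,0,0,0,1],[0,-32,37,0,0,0,1],[0,-46,54,0,0,0,1]]
  ]
}}

```text
t: 12.9
position: [0.5978, 0.0301, 0.324]
tool_rot: [0.577, 0.408, 0.577, -0.408]
force: [-0.2, -0.2, -3.6]
gripper_width: 0.0244
```

Request:
{"api": "carry_out", "payload": {
  "moves": [
    [[0,-15,17,0,0,0,1],[0,-30,35,0,0,0,1],[0,-45,52,0,0,0,1],[0,-60,70,0,0,0,1],[0,-75,87,0,0,0,1]]
  ]
}}

```text
t: 13.52
position: [0.5559, -0.077, 0.324]
tool_rot: [0.577, 0.408, 0.577, -0.408]
force: [0.3, -0.0, -3.0]
gripper_width: 0.0239
```

Request:
{"api": "carry_out", "payload": {
  "moves": [
    [[0,-15,17,0,0,0,1],[0,-30,35,0,0,0,1],[0,-45,52,0,0,0,1],[0,-60,70,0,0,0,1],[0,-75,87,0,0,0,1]]
  ]
}}

```text
t: 14.15
position: [0.514, -0.1839, 0.324]
tool_rot: [0.577, 0.408, 0.577, -0.408]
force: [-0.2, -1.2, -2.9]
gripper_width: 0.0238
```

Request:
{"api": "carry_out", "payload": {
  "moves": [
    [[0,-15,17,0,0,0,1],[0,-30,35,0,0,0,1],[0,-45,52,0,0,0,1],[0,-59,69,0,0,0,1],[0,-72,84,0,0,0,1]]
  ]
}}

```text
t: 14.78
position: [0.4741, -0.2869, 0.324]
tool_rot: [0.577, 0.408, 0.577, -0.408]
force: [0.6, -0.0, -3.0]
gripper_width: 0.0238
```

```bash
python3 - <<'E'
from h import *
s=r.sense();print(s['position'],s['force'],delta([.4496,-.3522,.3234],np.radians(19.5-90)))
E
```

```text
[ 0.47410028 -0.28690313  0.32401741] [ 0.57524414 -0.02563957 -3.02709243] (array([  0.6, -44.8,  53.4]), array([-0.0012,  0.0002, -0.0001]))
```

Request:
{"api": "carry_out", "payload": {
  "moves": [
    [[0,-13,15,0,0,0,1],[0,-24,29,0,0,0,1],[0,-34,41,0,0,0,1],[0,-41,49,0,0,0,1],[0,-45,53,0,0,0,1]]
  ]
}}

```text
t: 15.4
position: [0.4502, -0.351, 0.3239]
tool_rot: [0.577, 0.408, 0.577, -0.408]
force: [0.2, 0.3, -2.9]
gripper_width: 0.024
```

Request:
{"api": "carry_out", "payload": {
  "moves": [
    [[0,0,0,0,0,0,1],[0,0,0,0,0,0,1],[0,0,0,0,0,0,1],[0,0,0,0,0,0,1],[0,0,0,0,0,0,1]]
  ]
}}

```text
t: 16.02
position: [0.4504, -0.3504, 0.3239]
tool_rot: [0.577, 0.408, 0.577, -0.408]
force: [-0.3, 0.1, -3.1]
gripper_width: 0.0235
```

```bash
python3 - <<'E'
from h import *
s=r.sense();print(s['position'],s['force'])
a=[]
for n in ['side','top','wrist']:
  p,d=grab_frame(n);cv2.imwrite(f'pics/{n}6.png',p[:,:,::-1]);a.append(p)
  w=cloud(n,d,s)
  e=w[...,2]; m=(np.hypot(w[...,0]-.46,w[...,1]+.3485)<.09)&(e>.12)&(e<.2)
  if m.sum()>20: print(n,m.sum(),np.nanpercentile(w[m],[0,50,100],axis=0).round(3))
cv2.imwrite('pics/c6.png',cv2.resize(a[0][60:220,300:500],None,fx=3.5,fy=3.5,interpolation=3)[:,:,::-1])
E
```

```text
[ 0.45043012 -0.35041459  0.32393802] [-0.33235302  0.1301661  -3.12307597]
side 341 [[ 0.423 -0.387  0.153]
 [ 0.461 -0.329  0.179]
 [ 0.503 -0.302  0.195]]
top 471 [[ 0.421 -0.371  0.16 ]
 [ 0.466 -0.332  0.179]
 [ 0.5   -0.305  0.197]]
wrist 2561 [[ 0.445 -0.386  0.159]
 [ 0.482 -0.338  0.18 ]
 [ 0.502 -0.306  0.183]]
```

View pics/c6.png

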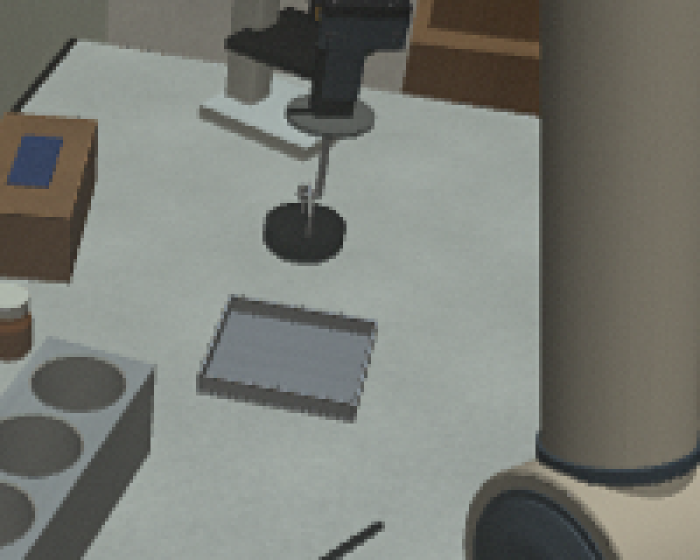

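View pics/wrist6.png

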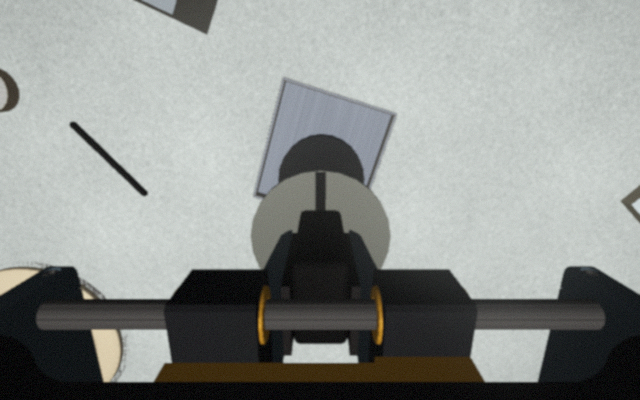

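Disc centre is (462,-346), within 3 mm of the tray centre, with its underside at about 0.156. Lowering about 151 mm to touch, then 15 mm more to free the hook.

Request:
{"api": "carry_out", "payload": {
  "moves": [
    [[8,0,0,0,0,0,1],[22,0,0,0,0,0,1],[38,0,0,0,0,0,1],[54,0,0,0,0,0,1],[70,0,0,0,0,0,1]]
  ]
}}

```text
t: 16.8
position: [0.4502, -0.3504, 0.2526]
tool_rot: [0.577, 0.408, 0.578, -0.408]
force: [0.5, 0.1, -2.6]
gripper_width: 0.024
```

Request:
{"api": "carry_out", "payload": {
  "moves": [
    [[16,0,0,0,0,0,1],[32,0,0,0,0,0,1],[46,0,0,0,0,0,1],[57,0,0,0,0,0,1],[66,0,0,0,0,0,1]]
  ]
}}

```text
t: 17.42
position: [0.4504, -0.3505, 0.1873]
tool_rot: [0.577, 0.408, 0.577, -0.408]
force: [0.0, 1.4, -3.1]
gripper_width: 0.0237
```

Request:
{"api": "carry_out", "payload": {
  "moves": [
    [[5,0,0,0,0,0,1],[9,0,0,0,0,0,1],[13,0,0,0,0,0,1],[17,0,0,0,0,0,1],[21,0,0,0,0,0,1]]
  ]
}}

```text
t: 18.05
position: [0.4505, -0.3506, 0.1669]
tool_rot: [0.578, 0.408, 0.577, -0.408]
force: [0.4, -1.0, -1.1]
gripper_width: 0.0237
```

Request:
{"api": "carry_out", "payload": {
  "moves": [
    [[4,0,0,0,0,0,1],[8,0,0,0,0,0,1],[9,0,0,0,0,0,1],[9,0,0,0,0,0,1]]
  ]
}}

```text
t: 18.55
position: [0.4504, -0.3505, 0.1579]
tool_rot: [0.577, 0.408, 0.577, -0.408]
force: [-0.3, 0.3, -1.2]
gripper_width: 0.0238
```

```bash
python3 - <<'E'
from h import *
s=r.sense();print(s['position'],s['force'])
a=[]
for n in ['side','top','wrist']:
  p,d=grab_frame(n);cv2.imwrite(f'pics/{n}7.png',p[:,:,::-1]);a.append(p)
  w=cloud(n,d,s)
  e=w[...,2]; m=(np.hypot(w[...,0]-.46,w[...,1]+.3485)<.07)&(e>.02)&(e<.036)
  if m.sum()>20: print(n,m.sum(),np.nanpercentile(w[m],[0,50,100],axis=0).round(3))
cv2.imwrite('pics/c7.png',cv2.resize(a[0][60:220,300:500],None,fx=3.5,fy=3.5,interpolation=3)[:,:,::-1])
E
```

```text
[ 0.45036421 -0.35049669  0.15787255] [-0.28987196  0.25802822 -1.20403033]
side 225 [[ 0.424 -0.382  0.02 ]
 [ 0.461 -0.335  0.028]
 [ 0.503 -0.3    0.036]]
top 238 [[ 0.424 -0.368  0.02 ]
 [ 0.472 -0.327  0.028]
 [ 0.501 -0.305  0.034]]
wrist 2486 [[ 0.447 -0.386  0.02 ]
 [ 0.483 -0.338  0.028]
 [ 0.502 -0.306  0.03 ]]
```

View pics/c7.png

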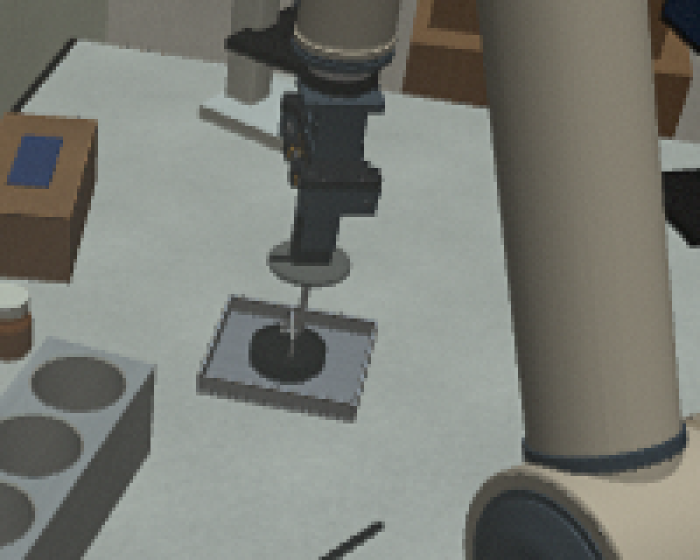

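View pics/wrist7.png

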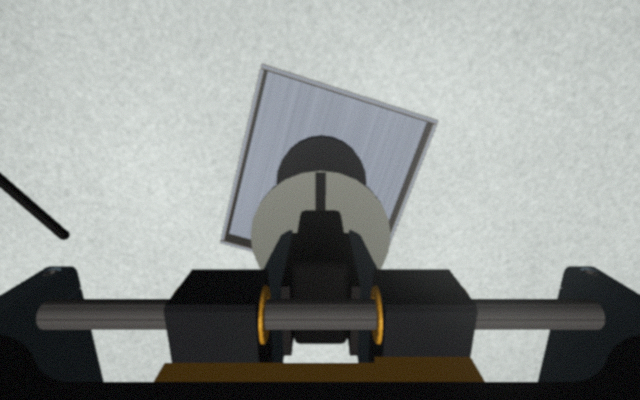

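The disc rests in the tray and the weight is off the hook. Backing the hook out along its own -x, then up.

Request:
{"api": "carry_out", "payload": {
  "moves": [
    [[0,-4,0,0,0,0,1],[0,-10,0,0,0,0,1],[0,-16,0,0,0,0,1],[0,-22,0,0,0,0,1],[0,-27,0,0,0,0,1]]
  ]
}}

```text
t: 19.32
position: [0.4245, -0.3597, 0.1579]
tool_rot: [0.577, 0.408, 0.577, -0.408]
force: [-0.4, -0.3, -1.0]
gripper_width: 0.0241
```

```bash
python3 - <<'E'
from h import *
s=r.sense();print(s['position'],s['force'])
for n in ['side','wrist']:
  p,d=grab_frame(n);cv2.imwrite(f'pics/{n}8.png',(p if n=='wrist' else cv2.resize(p[100:200,350:450],None,fx=5,fy=5,interpolation=3))[:,:,::-1])
E
```

```text
[ 0.4244634  -0.35970207  0.15794947] [-0.40191237 -0.34064717 -0.98930236]
```

View pics/side8.png

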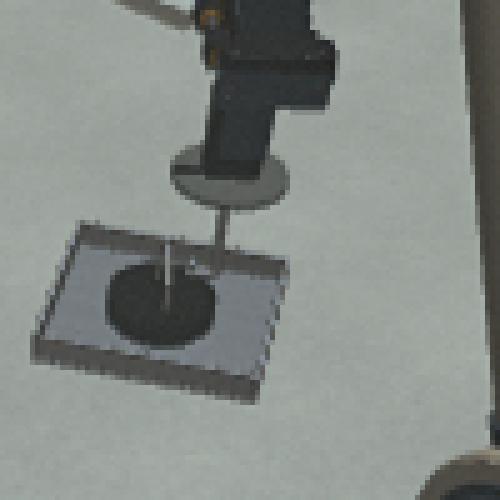

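View pics/wrist8.png

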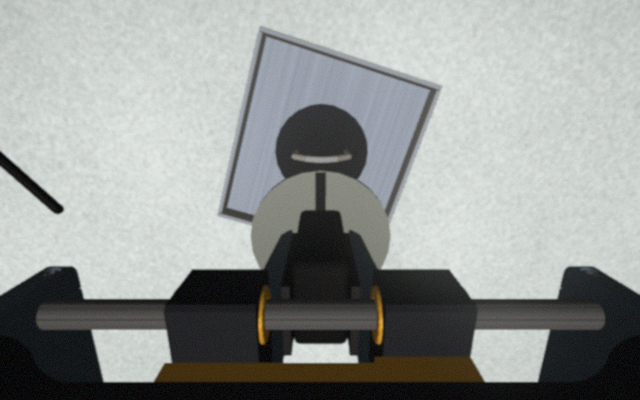

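The hook is free and the insert stands undisturbed, loop at px (322,157). Lifting, then back to the stand.

Request:
{"api": "carry_out", "payload": {
  "moves": [
    [[-15,0,0,0,0,0,1],[-45,0,0,0,0,0,1],[-85,0,0,0,0,0,1],[-120,0,0,0,0,0,1],[-132,0,0,0,0,0,1]]
  ]
}}

```text
t: 20.05
position: [0.4257, -0.36, 0.2928]
tool_rot: [0.579, 0.408, 0.576, -0.408]
force: [1.1, -0.3, -1.5]
gripper_width: 0.0242
```

```bash
python3 - <<'E'
from h import *
s=r.sense();print(s['position'],delta([.4607,.3217,.29],np.radians(3.66-90)))
E
```

```text
[ 0.4256686  -0.36002013  0.29277795] (array([   0.9,  260.4, -631. ]), array([ 0.2762,  0.0034, -0.0022]))
```

Request:
{"api": "carry_out", "payload": {
  "moves": [
    [[0,10,-25,0,0,0,1],[0,28,-68,0,0,0,1],[0,48,-116,0,0,0,1],[0,68,-164,0,0,0,1],[0,88,-212,0,0,0,1]]
  ]
}}

```text
t: 20.68
position: [0.4361, -0.1276, 0.289]
tool_rot: [0.577, 0.408, 0.578, -0.408]
force: [0.9, 0.5, -1.6]
gripper_width: 0.0239
```

Request:
{"api": "carry_out", "payload": {
  "moves": [
    [[0,20,-48,0,0,0,1],[0,40,-96,0,0,0,1],[0,60,-144,0,0,0,1],[0,80,-192,0,0,0,1],[0,100,-240,0,0,0,1]]
  ]
}}

```text
t: 21.3
position: [0.4499, 0.1316, 0.289]
tool_rot: [0.577, 0.408, 0.578, -0.409]
force: [1.7, 0.1, -2.2]
gripper_width: 0.0243
```

```bash
python3 - <<'E'
from h import *
s=r.sense();print(s['position'],delta([.4607,.3217,.29],np.radians(3.66-90)))
E
```

```text
[0.44992779 0.13156454 0.28902013] (array([  -1. ,   73.6, -175.6]), array([ 2.764e-01, -2.000e-04,  1.700e-03]))
```

Request:
{"api": "carry_out", "payload": {
  "moves": [
    [[0,20,-48,0.06,0,0,1],[0,40,-94,0.12,0,0,1],[0,56,-134,0.18,0,0,1],[0,68,-163,0.24,0,0,1],[0,73,-175,0.276,0,0,1]]
  ]
}}

```text
t: 21.92
position: [0.4602, 0.3205, 0.2885]
tool_rot: [0.515, 0.483, 0.516, -0.484]
force: [0.6, -1.3, -1.6]
gripper_width: 0.024
```

Request:
{"api": "carry_out", "payload": {
  "moves": [
    [[0,0,0,0,0,0,1],[0,0,0,0,0,0,1],[0,0,0,0,0,0,1]]
  ]
}}

```text
t: 22.3
position: [0.4618, 0.3179, 0.2898]
tool_rot: [0.516, 0.484, 0.516, -0.484]
force: [-0.5, 0.0, -2.7]
gripper_width: 0.0239
```

```bash
python3 - <<'E'
from h import *
s=r.sense();print(s['position'],s['force'],delta([.4607,.3217,.29],np.radians(3.66-90)))
p,d=grab_frame('side');cv2.imwrite('pics/side9.png',cv2.resize(p[200:330,260:390],None,fx=4,fy=4,interpolation=3)[:,:,::-1])
E
```

```text
[0.46179344 0.31794731 0.28982201] [-0.48388818  0.033951   -2.68996509] (array([-0.2, -0.9, -3.8]), array([-0.0003,  0.0002,  0.0003]))
```

View pics/side9.png

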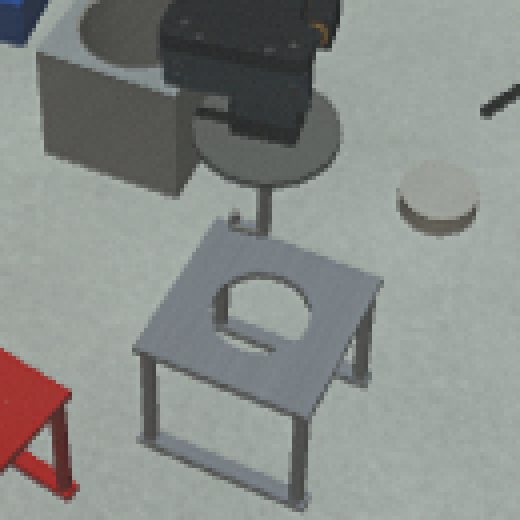

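The hook is right above the grey stand's hole. Lowering with a small correction.

Request:
{"api": "carry_out", "payload": {
  "moves": [
    [[10,-1,-4,0,0,0,1],[40,-1,-4,0,0,0,1],[70,-1,-4,0,0,0,1],[100,-1,-4,0,0,0,1],[130,-1,-4,0,0,0,1]]
  ]
}}

```text
t: 22.98
position: [0.4604, 0.3224, 0.1584]
tool_rot: [0.516, 0.484, 0.516, -0.484]
force: [0.7, -0.8, -1.5]
gripper_width: 0.0237
```

Request:
{"api": "carry_out", "payload": {
  "moves": [
    [[8,0,0,0,0,0,1],[15,0,0,0,0,0,1],[20,0,0,0,0,0,1],[24,0,0,0,0,0,1],[24,0,0,0,0,0,1]]
  ]
}}

```text
t: 23.6
position: [0.4608, 0.3226, 0.136]
tool_rot: [0.516, 0.484, 0.516, -0.484]
force: [0.2, -0.1, -1.7]
gripper_width: 0.024
```

```bash
python3 - <<'E'
from h import *
s=r.sense();print(s['position'],s['force'],s['t'])
E
```

```text
[0.46080354 0.32257296 0.13601881] [ 0.15516501 -0.13791062 -1.67509893] 23.6
```

Request:
{"api": "carry_out", "payload": {
  "moves": [
    [[2,0,0,0,0,0,1],[3,0,0,0,0,0,1],[4,0,0,0,0,0,1],[4,0,0,0,0,0,1]]
  ]
}}

```text
t: 24.1
position: [0.4608, 0.3226, 0.1319]
tool_rot: [0.516, 0.484, 0.516, -0.484]
force: [0.3, -0.3, -1.5]
gripper_width: 0.0243
```

Request:
{"api": "carry_out", "payload": {
  "moves": [
    [[0,0,0,0,0,0,0.4],[0,0,0,0,0,0,0.2],[0,0,0,0,0,0,-0.2],[0,0,0,0,0,0,-0.6],[0,0,0,0,0,0,-1]]
  ]
}}

```text
t: 24.72
position: [0.4607, 0.3226, 0.1319]
tool_rot: [0.516, 0.484, 0.516, -0.484]
force: [-0.3, -0.1, 0.5]
gripper_width: 0.0637
```

Request:
{"api": "carry_out", "payload": {
  "moves": [
    [[0,0,0,0,0,0,-1],[0,0,0,0,0,0,-1],[0,0,0,0,0,0,-1],[-10,0,0,0,0,0,-1],[-30,0,0,0,0,0,-1]]
  ]
}}

```text
t: 25.35
position: [0.4604, 0.3224, 0.1623]
tool_rot: [0.516, 0.483, 0.516, -0.484]
force: [-0.2, 0.4, 0.7]
gripper_width: 0.0911
```

Request:
{"api": "carry_out", "payload": {
  "moves": [
    [[-30,0,0,0,0,0,-1],[-60,0,0,0,0,0,-1],[-95,0,0,0,0,0,-1],[-120,-35,0,0,0,0,-1],[-130,-70,0,0,0,0,-1]]
  ]
}}

```text
t: 25.98
position: [0.3906, 0.3182, 0.294]
tool_rot: [0.516, 0.485, 0.515, -0.483]
force: [-0.4, 0.3, 0.2]
gripper_width: 0.0909
```

Request:
{"api": "carry_out", "payload": {
  "moves": [
    [[0,0,0,0,0,0,-1],[0,0,0,0,0,0,-1]]
  ]
}}

```text
t: 26.22
position: [0.3913, 0.3182, 0.2924]
tool_rot: [0.516, 0.484, 0.516, -0.483]
force: [-0.7, -0.1, 0.7]
gripper_width: 0.0915
```

```bash
python3 - <<'E'
from h import *
s=r.sense();print(s['position'],s['force'],s['t'],s['gripper_width'])
p,d=grab_frame('wrist');cv2.imwrite('pics/wrist10.png',p[:,:,::-1]);w=cloud('wrist',d,s)
c=np.array([.462,.3223]);rr=np.hypot(w[...,0]-c[0],w[...,1]-c[1])
for a,b,R0 in [(.172,.195,.04),(.108,.13,.05)]:
    m=(rr<R0)&(w[...,2]>a)&(w[...,2]<b);q=w[m];print(len(q),np.median(q[:,2]),cv2.minAreaRect((q[:,:2]*1000).astype(np.float32)))
for n in ['top','side']:
  p,d=grab_frame(n);cv2.imwrite(f'pics/{n}10.png',p[:,:,::-1]);w=cloud(n,d)
  e=w[...,2]; m=(np.hypot(w[...,0]-.46,w[...,1]+.3485)<.06)&(e>.02)&(e<.036)
  q=w[m];print(n,np.median(q[:,2]),cv2.minEnclosingCircle((q[:,:2]*1000).astype(np.float32)))
  A=np.c_[q[:,:2],np.ones(len(q))];print('tilt',np.linalg.lstsq(A,q[:,2],rcond=None)[0][:2])
E
```

```text
[0.39125579 0.31819102 0.29235929] [-0.70722335 -0.0755333   0.66390249] 26.225 0.09146558121820138
1488 0.18085839662653325 ((462.2593688964844, 323.0379638671875), (39.498199462890625, 23.781723022460938), 4.333670616149902)
4371 0.11013451808918318 ((462.09210205078125, 322.6471862792969), (85.33866119384766, 84.63580322265625), 48.82198715209961)
top 0.02782777770057865 ((461.107177734375, -346.0563659667969), 41.512428283691406)
tilt [-9.49545761e-06 -9.44151705e-03]
side 0.02603868858668562 ((431.75177001953125, -343.4322814941406), 24.928417205810547)
tilt [-0.06647001 -0.04559731]
```

View pics/side10.png

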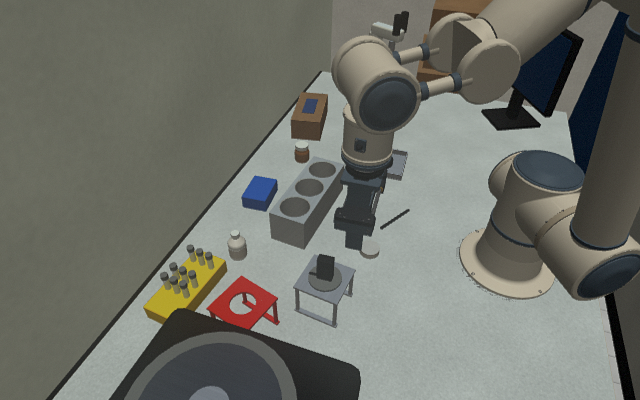

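View pics/wrist10.png

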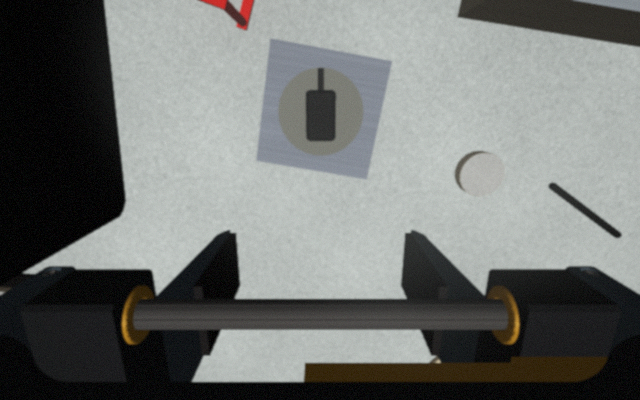

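The hook hangs in its stand at px (320,110), with handle and guard heights as before. From the top camera, the insert stands level in the tray at (461,-346). The side camera's view of it is partly blocked by the gripper, so I'm disregarding that reading. Handing in.

```bash
python3 - <<'E'
from h import *
print(job.finish_job())
E
```

```text
the job is handed in; nothing more can be done
None
```

The looped insert is out of its well and standing in the steel tray, unhooked. The lifting hook is back in its stand. I handed the job in at about 26 s of the 62 s allowed; no verdict is reported.

**What I did:** I gripped the hook by its handle and went down beside the loop in the well at the +y end of the block. I slid the hook under the loop and drew the insert straight up. I carried it to the tray, lowered it until the force reading dropped, then lowered the hook a little more and backed it out. The fingers only ever closed on the hook's handle.

**Last checks:**
- **Insert:** the top camera puts its centre at (461, −346) mm, about 3 mm from the tray's centre. Its top is level to within about 0.6° and at about 28 mm, as expected for a disc on the tray floor.
- **Hook:** its centre is less than 1 mm from the stand's, upright, with the guard at the same height as at the start. The gripper is open and clear of everything.

**Readings that disagreed:**
- The last side-camera measurement of the insert was off in position and tilt because the gripper blocked its view. I relied on the top camera instead.
- The handle's top measured 0.181 m, about 5 mm below what the listed sizes suggest. It was the same before and after, so I judged the hook by comparing the two.

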